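# Start up the microscope laser at its control console

### The arm

A 6-joint arm with a two-finger parallel gripper is mounted at the origin on the work surface. World frame = base frame: x ahead of the robot, y to its left, z up, the work surface at z = 0. Lengths are in m, angles in rad, forces in N, time in s.
With the tool pointing down it reaches from about 0.275 to 0.825 m from the base axis. Payload 4.9 kg.
Tool frame: the origin (TCP) lies on the centre line of the jaws, within the pads' length; the fingertips stand 11 mm ahead of it and the grasp point (between the pads) lies 8 mm behind it; z points along the fingers, y is the line along which they close (so a half turn about z gives the same grasp; the last joint's range is limited). The gripper opens to 85 mm and grips with 20 to 120 N. Pads are 22 mm wide; open, the fingers measure 114 mm over their backs; the gripper's body (76 mm by 85 mm) begins 54 mm behind the grasp point. The pads swing forward as they close: fully open they stand 13 mm farther back than shut.
Start: joints at [1.211, 0.326, -0.193, 1.052, 0, 1.437], TCP at [0.123, 0.536, 0.242] pointing down, gripper open.
Joint ranges: [-2.65, 2.65], [-0.97, 1.79], [-1.3, 1.35], [-1.93, 2.1], [-1.47, 1.37], [-3.14, 3.14]. Speed limits (rad/s): [2.57, 2.57, 3.14, 3.14, 3.14, 3.14].

### API

Orientations are given as a unit quaternion [w, x, y, z].
In Python, from cell import * gives the robot as it stands. Calls block until the motion is done:
- move_pose(position, orientation): joint-space move of the TCP to a pose.
- move_linear(position, speed=0.15, rotation=None, until_force=None): straight line of the TCP; rotation=None keeps the orientation; speed is the mean speed in m/s. With until_force (N) it stops when the force on the tool has changed by that much, and returns True; else False.
- goto_joints(angles): joint-space move.
- set_gripper(opening, grasp_force=None): opening from 0.0 (shut) to 1.0 (fully open); grasp_force is the grip in N (None keeps the last); returns when the fingers have stopped.
- wait(seconds).
- solve_ik(position, orientation): joint angles nearest the present ones, or None.
- camera(name): name is "side" or "top" or "wrist"; returns (picture, depth): 400x640x3 uint8, red, green, blue; 400x640 float32, m along the optical axis (not along the pixel's ray), 0 where there is no reading.
- calibration(name): a dict with "mtx" (3x3 intrinsics, pixels), "extrinsics" (4x4, takes a point from world to camera coordinates); the wrist camera has in their place "hand_eye" (4x4, takes a point from camera to tool coordinates, whose origin is the TCP and whose axes are the flange's). Camera axes: x right, y down, z forward; pixel columns grow to the right and rows downward; lengths in m; the calibration is good to about 2 mm. A picture is of the moment at which its call begins: read the wrist's pose just before it. calibration takes no time and is no camera call.
A pose or a line that the arm cannot do raises PlanningError and nothing moves.
- close_job(): hands the job in; it is judged then, once.
Trained networks look in the newest picture that a camera, given by its name, has taken for a name from the list of things; names that differ only in an ending like _2 or _b are one class to them, and where a whole thing is asked for, a point or a joint stands for the part that bears it (a point fixed in the world has none). Each returns a list of dicts, best first, with "p" (0 to 1); they miss things now and then, are a little off and sometimes report something else, mostly with a low value. They report only what shows in the picture. A call takes as long as a camera call.
- boxes_of(camera, thing): "location" ([x, y, z] in m, in world coordinates, good to about 4 mm: the middle of the surface that is visible of it).
- mark_of(camera, thing): "location" ([x, y, z] in m, in world coordinates, good to about 4 mm: a listed point, or the origin of a listed thing).
Readings, each from a call of its own:
- get_clock(): time.
- get_joint_positions(): joint angles.
- get_joint_vel(): joint speeds.
- get_joint_efforts(): joint torques, N m.
- get_position(): TCP position.
- get_tool_rot(): TCP orientation.
- get_ft_force(): force on the tool from outside, world axes, zero at the start.
- get_moment(): the same for the moment, N m.
- get_gripper_width(): opening from 0.0 (shut) to 1.0 (fully open).
- get_finger_force(): force on a finger pad.
Only numpy, scipy, OpenCV 4.12 (cv2) and the standard library are available. Lean on these libraries where they do the work, as an engineer would, in place of code of your own. Each camera call takes 0.05 s, during which the arm holds its last target. There are 200 camera calls.

### The job

Start the microscope's laser at the sloping grey-faced control console, pressing one control at a time with the tips of the closed fingers: first switch the mains on by pressing down the raised, white-lined end of the black rocker, then press the blue reset button right in and let it come out again, and then press the green start button right in, keep it in for two full seconds and let it come out. Do not press the red mushroom emergency stop or the white hood-lamp button, and do not lift or move the tin, the bottle, the probe box or the screwdriver around it.

Things in the scene. Friction and masses are not known exactly. Their poses are not given: they have to be found in the camera images.
- console: Control console, a white desk case 240 mm deep (x), 380 mm wide (y), fixed to the bench. Origin: centre of its underside, at bench height. x points to its back, y to its left seen from the robot, z up. Its grey panel rises at 10 degrees from 52 mm high at the front (x = -120 mm) to 82 mm at x = +50 mm; behind it is a flat ledge, 82 mm high. Panel normal here: (-0.174, 0, 0.985).
- row (a point): Point on the panel in the middle of the row of controls, 64 mm above the bench; axes as the console's. Along y from here: black rocker at +140 mm, three push buttons (blue, green, white in any order) at +65, 0 and -65 mm, red mushroom stop at -140 mm. All are pressed against the panel normal. 70 mm behind the row: pilot lamps, a display and, behind the rocker, a key standing 33 mm tall.
- rocker (a joint): Black mains rocker, 38 mm long (along the console's x), 22 mm wide, a V from the side, pivoting at its middle 4 mm above the panel. 0 rad = off (near end raised to 12 mm above the panel; starts so), 0.4 rad = on (near end down at 4 mm; the bezel round it is 2 mm high). It moves stiffly and stays where it is left, so press it right down; about 2 N on the near end moves it.
- rocker_on (a point): Point to press on the rocker: on the top face of its near end (the end with a white line), 16 mm from the pivot, moves with the rocker. It goes down by about 6.5 mm. The frame tilts with the rocker.
- blue (a joint): Travel of the blue reset button: 0 m = out, 0.005 m = fully in. A spring returns it: about 1.5 N to start moving, 5 N fully in.
- blue_top (a point): Centre of the top of the blue cap (24 mm diameter, top 12 mm above the panel when out, in a steel bezel of 30 mm diameter and 4 mm height). z points out of the panel, x to the console's back, y to its left.
- green (a joint): Travel of the green start button: 0 m = out, 0.005 m = fully in; same spring as the blue one.
- green_top (a point): Centre of the top of the green cap; same size and axes as the blue one.
- white (a joint): Travel of the white hood-lamp button, not to be pressed: 0 m = out, 0.005 m = fully in; same spring as the blue one.
- white_top (a point): Centre of the top of the white cap; same size and axes as the blue one.
- stop (a joint): Travel of the red emergency stop, not to be pressed: 0 m = out, 0.005 m = fully in; about 6 N to start moving.
- stop_top (a point): Centre of the top of the red mushroom head (40 mm diameter, top 29 mm above the panel).
- tin: Loose round aluminium sample tin, 46 mm diameter, 26 mm high, standing on the console's ledge. Origin: centre of its underside.
- bottle: Loose small amber bottle, 34 mm diameter, 80 mm high, standing on the bench to the left of the console. Origin: centre of its underside.
- probe_box: Loose flat grey box with an orange lid, 45 x 65 x 16 mm, lying on the bench in front of the console. Origin: centre of its underside.
- driver: Loose screwdriver with a yellow handle, 170 mm long, lying on the bench to the right of the console, along its x axis. Origin: at its middle, on the underside.

How it is judged:
On the way, in this order (a step that is already met when the one before it is completed fails the run):
1. the rocker is on (value of joint rocker above 0.33 rad), for 0.1 s.
2. the blue reset button is pressed in, with the rocker on (value of joint rocker above 0.33 rad and value of joint blue above 0.0035 m), for 0.1 s.
3. the blue button has come out again (value of joint rocker above 0.33 rad and value of joint blue below 0.001 m), for 0.1 s.
4. the green start button is kept in for two seconds, with the blue one out (all of step 3 and value of joint green above 0.0035 m), for 1.9 s.
At the end, for the whole second after the job is handed in: The rocker is on (over 0.33 rad), all four buttons are out (less than 1 mm in), and the tin, bottle, probe box and screwdriver are at rest within 15 mm of where they started (all of step 3 and value of joint each of green, white, stop below 0.001 m and distance of each of tin, bottle, probe_box, driver from where it was at the start of the episode below 0.015 m and linear speed of each of tin, bottle, probe_box, driver below 0.02 m/s); the robot touches nothing.
It fails at once if the emergency stop is pressed (over 1.5 mm) (value of joint stop above 0.0015 m).
It fails at once if the white hood-lamp button is pressed (over 2 mm) (value of joint white above 0.002 m).
It fails at once if blue or green is pressed (over 2 mm) while the rocker is off (value of joint rocker below 0.2 rad and value of joint any of blue, green above 0.002 m).
It fails at once if blue and green are pressed together (over 2 mm) (value of joint each of blue, green above 0.002 m).
It fails at once if the tin, the bottle, the probe box or the screwdriver is lifted, knocked or pushed away (over 25 mm) (distance of any of tin, bottle, probe_box, driver from where it was at the start of the episode above 0.025 m).
It also fails if it takes over 42 s, if anything falls off the work surface, if the arm or the gripper's body presses on something with over 40 N, if the wrist force passes 120 N, or if a joint passes its speed limit or range.

## Working session

There is one attempt and no reset: what is moved stays moved. The work goes in short steps, each a Python script; the robot and the scene stay as the last script left them, time stands still between calls to the robot, and variables do not carry over. Pictures are saved under pics/ and viewed, at most 10 in all, crops included, and the job is handed in when it is done.

```bash
mkdir -p pics
cat > /tmp/a.py <<'E'
from cell import *
import cv2, numpy as np
for c in ["top","side"]:
    im,d=camera(c); cv2.imwrite(f"pics/{c}0.png",im[:,:,::-1])
    for t in ["row","rocker_on","blue_top","green_top","white_top","stop_top","console","tin","bottle","probe_box","driver"]:
        r=mark_of(c,t); print(c,t,[(np.round(x["location"],3).tolist(),round(x["p"],2)) for x in r[:2]])
print(get_clock(),get_tool_rot())
E
python3 /tmp/a.py
```

```text
top row [([0.556, 0.14, 0.078], 0.65), ([0.546, 0.071, 0.066], 0.62)]
top rocker_on [([0.562, 0.219, 0.078], 0.52), ([0.543, -0.204, 0.0], 0.43)]
top blue_top [([0.419, 0.073, 0.0], 0.54), ([0.532, 0.011, 0.074], 0.51)]
top green_top [([0.554, 0.139, 0.077], 0.58)]
top white_top [([0.542, 0.078, 0.074], 0.47)]
top stop_top [([0.507, -0.064, 0.093], 0.75)]
top console [([0.594, 0.061, -0.0], 0.63)]
top tin [([0.656, -0.047, 0.083], 0.78)]
top bottle [([0.622, 0.316, 0.004], 0.69)]
top probe_box [([0.418, 0.072, 0.001], 0.8)]
top driver [([0.542, -0.201, -0.003], 0.81)]
side row [([0.542, 0.073, 0.066], 0.73)]
side rocker_on [([0.558, 0.212, 0.07], 0.58)]
side blue_top [([0.53, 0.013, 0.078], 0.48)]
side green_top [([0.557, 0.14, 0.076], 0.56)]
side white_top [([0.546, 0.076, 0.079], 0.54), ([0.542, 0.071, 0.063], 0.31)]
side stop_top [([0.514, -0.062, 0.095], 0.83)]
side console [([0.599, 0.062, -0.0], 0.73), ([0.546, 0.075, 0.077], 0.48)]
side tin [([0.659, -0.044, 0.081], 0.91)]
side bottle [([0.627, 0.319, -0.001], 0.53), ([0.549, 0.076, 0.075], 0.48)]
side probe_box []
side driver [([0.513, -0.063, 0.092], 0.7), ([0.544, -0.203, -0.003], 0.66)]
1.2 [ 6.25705437e-06  1.12658356e-01  9.93633783e-01 -8.20090607e-06]
```

View pics/top0.png

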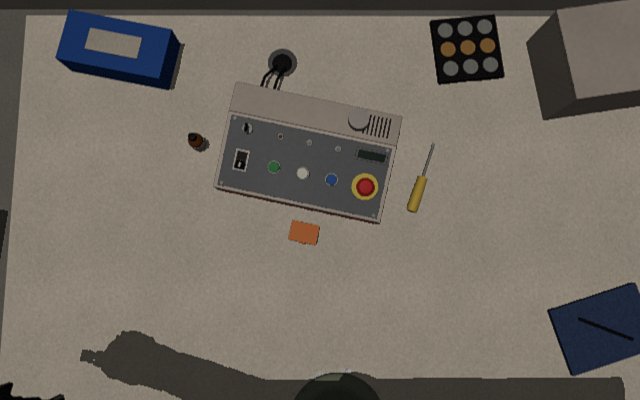

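View pics/side0.png

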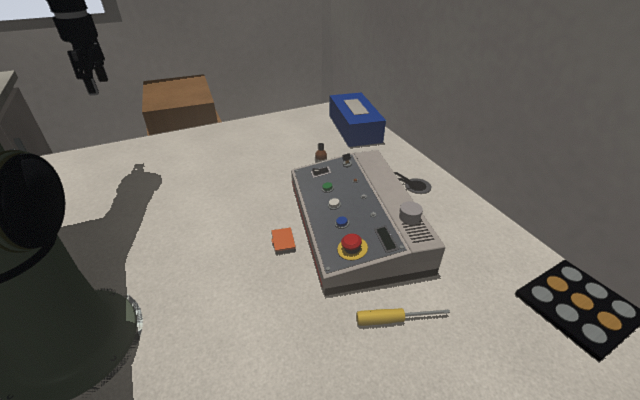

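```bash
cat > h.py <<'E'
from cell import *
import cv2, numpy as np
from scipy.spatial.transform import Rotation as R
from scipy.optimize import least_squares
n=np.array([-np.sin(np.radians(10)),0,np.cos(np.radians(10))])
# expected points relative to 'row' in console axes
M={"row":[0,0,0],"green_top":np.array([0,.065,0])+.012*n,"white_top":.012*n,"blue_top":np.array([0,-.065,0])+.012*n,
   "stop_top":np.array([0,-.14,0])+.029*n,"console":[-(-.052),0,-.064]}
def rz(a): return R.from_euler("z",a)
def fit(obs):  # obs: list of (name, xyz)
    f=lambda p:np.concatenate([rz(p[3]).apply(M[k])+p[:3]-o for k,o in obs])
    s=least_squares(f,[.545,.074,.066,-.17],loss="soft_l1",f_scale=.004)
    return s.x,f(s.x).reshape(-1,3)
def tool_rot(yaw):
    c=rz(yaw); z=-c.apply(n); y=c.apply([0,1,0])
    return R.from_matrix(np.c_[np.cross(y,z),y,z])
def quat(r): return r.as_quat(scalar_first=True)
E
cat > b.py <<'E'
from h import *
T=[("row",[.542,.073,.066]),("row",[.546,.071,.066]),("blue_top",[.532,.011,.074]),("blue_top",[.530,.013,.078]),("green_top",[.554,.139,.077]),("green_top",[.557,.14,.076]),
("white_top",[.542,.078,.074]),("white_top",[.546,.076,.079]),("stop_top",[.507,-.064,.093]),("stop_top",[.514,-.062,.095]),("console",[.594,.061,0]),("console",[.599,.062,0])]
p,r=fit(T); print(p); 
q=quat(tool_rot(p[3])); c=rz(p[3])
set_gripper(0.0)
obs=list(T)
for i,dy in enumerate([.06,-.05]):
    pos=p[:3]+c.apply(np.array([-.04,dy,0])+.24*n)
    print(solve_ik(pos,q)); move_pose(pos,q)
    im,d=camera("wrist"); cv2.imwrite(f"pics/w{i}.png",im[:,:,::-1])
    for t in list(M)+["rocker_on"]:
        for x in mark_of("wrist",t)[:2]:
            l=np.array(x["location"]); print(t,np.round(l,4),round(x["p"],2))
            if t in M and np.linalg.norm(l-(p[:3]+c.apply(M[t])))<.02: obs.append((t,l))
p2,r=fit(obs); print(p2,np.round(r*1000,1).tolist()); np.save("p.npy",p2)
print("rocker_on pred",p2[:3]+rz(p2[3]).apply(np.array([-.016,.14,0])+.0105*n),get_clock())
E
python3 b.py
```

```text
[ 0.54514045  0.07405083  0.06486305 -0.20643173]
[ 0.19591931  0.08291596 -0.36412114  0.96291478 -0.06805013  0.39686437]
row [0.5509 0.075  0.0661] 0.82
green_top [0.5572 0.1395 0.0786] 0.81
white_top [0.5414 0.0825 0.0752] 0.58
blue_top [0.5314 0.01   0.0773] 0.97
stop_top [ 0.5081 -0.0621  0.0918] 0.68
stop_top [0.5334 0.0104 0.0766] 0.67
console [ 0.5949  0.0612 -0.0037] 0.92
rocker_on [0.5339 0.0085 0.0772] 0.5
rocker_on [ 0.6554 -0.0454  0.0818] 0.32
[-0.05284849 -0.01374293 -0.4657848   0.94623516 -0.02656785  0.15128567]
row [0.5478 0.0729 0.066 ] 0.6
green_top [0.5545 0.1401 0.078 ] 0.89
white_top [0.5418 0.0807 0.0739] 0.91
blue_top [0.5326 0.011  0.0773] 0.64
stop_top [ 0.5118 -0.0631  0.0935] 0.89
console [5.961e-01 6.380e-02 2.000e-04] 0.61
rocker_on [0.5594 0.2152 0.0725] 0.9
[ 0.54528844  0.07440256  0.06474754 -0.20739033] [[3.3, 1.4, -1.3], [-0.7, 3.4, -1.3], [-2.1, 0.2, 2.6], [-0.1, -1.8, -1.4], [2.6, -0.6, -0.4], [-0.4, -1.6, 0.6], [1.2, -3.2, 2.6], [-2.8, -1.2, -2.4], [4.5, 2.4, 0.3], [-2.5, 0.4, -1.7], [2.2, 2.7, 0.7], [-2.8, 1.7, 0.7], [-5.6, -0.6, -1.4], [-0.6, -1.1, -2.0], [1.8, -7.7, 1.4], [-1.5, 1.2, -0.7], [3.4, 0.5, 1.5], [1.3, 2.5, 4.4], [-2.5, 1.5, -1.3], [2.1, -1.7, -1.4], [1.4, -5.9, 2.7], [-2.7, 0.2, -0.7], [-0.3, 1.5, -0.2], [0.1, -0.1, 0.5]]
rocker_on pred [0.55667402 0.21507252 0.07508802] 5.1917
```

```bash
cat > c.py <<'E'
from h import *
p=np.load("p.npy"); c=rz(p[3]); q=quat(tool_rot(p[3])); N=c.apply(n)
P=lambda dx,dy,h:p[:3]+c.apply(np.array([dx*np.cos(np.radians(10)),dy,dx*np.sin(np.radians(10))])+(h+.011)*n)  # fingertip h above panel
# tip 19 mm in front of the pivot
move_pose(P(-.019,.14,.05),q)
print("clock",get_clock())
move_linear(P(-.019,.14,.018),speed=.08)
hit=move_linear(P(-.019,.14,-.004),speed=.02,until_force=12)
x=get_position(); print(hit,"tip height",(x-p[:3])@N-.011,get_ft_force()@N,get_clock())
wait(.15)
move_linear(P(-.019,.14,.05),speed=.1)
print(get_clock())
move_pose(P(-.04,.06,.22),q)
im,d=camera("wrist"); cv2.imwrite("pics/w2.png",cv2.resize(im[:,:,::-1],(800,500)))
print(get_clock())
E
python3 c.py
```

```text
clock 6.2333
True tip height 0.003680692763826319 7.695396942810754 7.5333
8.3
9.1333
```

View pics/w2.png

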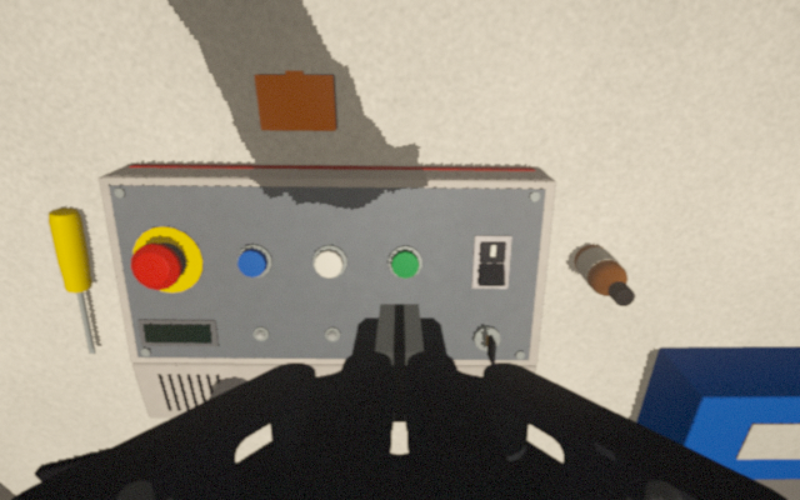

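View pics/w0.png

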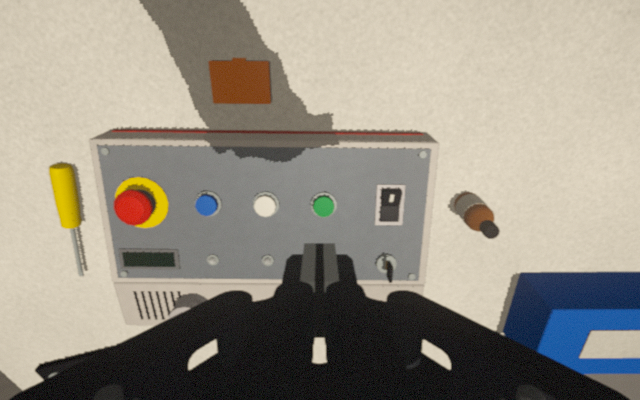

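The wrist picture shows the order rocker (491,262), green (405,263), white (329,263), blue (252,263), stop (158,266), which agrees with the fit. I'll compare the rocker before and after the press up close.

Run:
```python
import cv2,numpy as np
a=cv2.imread("pics/w0.png")[175:235,360:420]; b=cv2.resize(cv2.imread("pics/w2.png"),(640,400))[180:240,362:422]
cv2.imwrite("pics/cmp.png",cv2.resize(np.hstack([a,b]),(800,400),interpolation=cv2.INTER_CUBIC))
```

```text
(no output)
```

View pics/cmp.png

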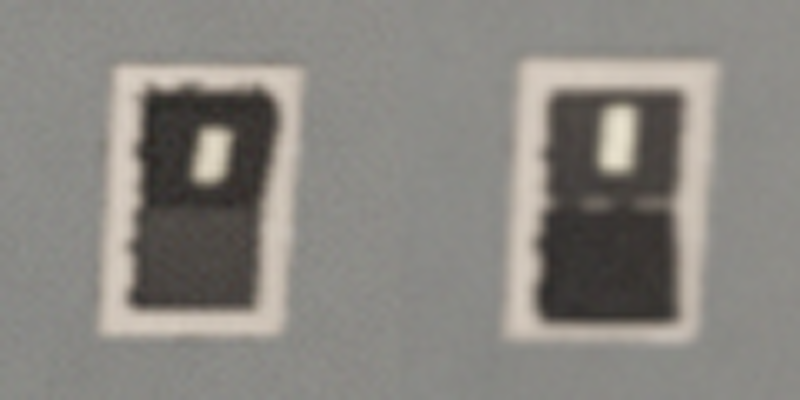

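The rocker has flipped: its white-lined half now lies flat and bright, and the far half is raised. Next are blue and green.

```bash
cat > d.py <<'E'
from h import *
p=np.load("p.npy"); c=rz(p[3]); q=quat(tool_rot(p[3])); N=c.apply(n)
P=lambda dy,h:p[:3]+c.apply(np.array([0,dy,0])+(h+.011)*n)
ht=lambda:(get_position()-p[:3])@N-.011
def press(dy,hold):
    move_pose(P(dy,.06),q); move_linear(P(dy,.018),speed=.08)
    f0=get_ft_force()@N
    hit=move_linear(P(dy,.002),speed=.015,until_force=11)
    h,f=ht(),get_ft_force()@N-f0; t=get_clock()
    print(hit,"h",h,"f",f,t); 
    wait(hold); print("held",get_clock()-t,"h",ht(),"f",get_ft_force()@N-f0)
    move_linear(P(dy,.06),speed=.1); print("force after",get_ft_force()@N-f0)
    return hit
if press(-.065,.4):
    wait(.3); move_linear(P(-.065,.08)); press(.065,2.4)
    move_pose(P(.06,.22)+c.apply([-.04,0,0]),q)
im,d=camera("wrist"); cv2.imwrite("pics/w3.png",im[:,:,::-1]); print(get_clock())
E
python3 d.py
```

```text
True h 0.006718955901318168 f 7.953154102916068 11.425
held 0.3999999999999986 h 0.006706007409931641 f 8.680807005502698
force after 0.14021404627147666
True h 0.006548600277345891 f 6.285212957862293 15.15
held 2.4000000000000004 h 0.006531126845002368 f 6.903215460447792
force after -0.2650857942585207
19.0167
```

View pics/w3.png

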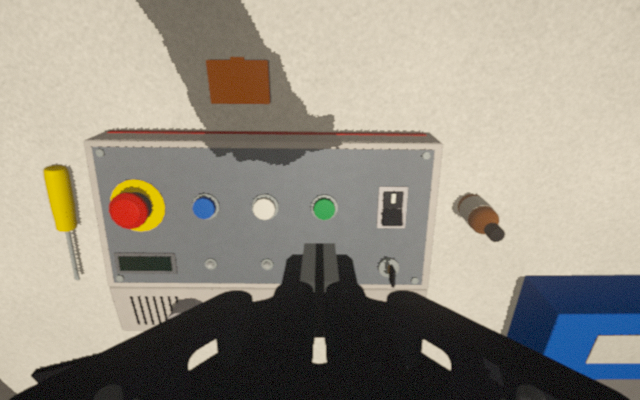

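The rocker at (392,207) is on, blue (204,207) and green (324,208) are out again, and nothing around the console has moved. Handing in.

```bash
python3 -c "
from cell import *
print(close_job())"
```

```text
the job is handed in; nothing more can be done
None
```

I switched the rocker on, pressed and released blue, held green in for 2.4 s and released it, and handed the job in at about 19 s; the verdict wasn't shown, but the last picture shows the rocker on, the buttons out and nothing visibly moved, though the tin was mostly hidden behind the gripper.

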